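Run the specimen shuttle to the imaging stop

ROBOT

A 7-joint arm with a two-finger parallel gripper is mounted at the origin on the work surface. World frame = base frame: x ahead of the robot, y to its left, z up, the work surface at z = 0. Lengths are in mm, angles in rad, forces in N, time in s.
With the tool pointing down it reaches from about 400 to 875 mm from the base axis. Payload 4.4 kg.
Tool frame: the origin (TCP) lies at the very end of the fingers, on their centre line; the grasp point (between the pads) lies 19 mm behind it; z points along the fingers, y is the line along which they close (so a half turn about z gives the same grasp; the last joint's range is limited). The gripper opens to 85 mm and grips with 20 to 120 N. Pads are 22 mm wide; open, the fingers measure 114 mm over their backs; the gripper's body (76 mm by 85 mm) begins 54 mm behind the grasp point. The pads swing forward as they close: fully open they stand 13 mm farther back than shut.
Start: joints at [1.118, 0.628, 0.038, 1.517, -0.027, 0.996, -0.02], TCP at [245.225, -601.982, 231.313] pointing down, gripper open.
Joint ranges: [-3.06, 3.06], [-0.37, 2.12], [-1.25, 1.32], [0.18, 2.47], [-1.1, 4.24], [0.23, 1.98], [-2.94, 2.94]. Speed limits (rad/s): [2.57, 2.57, 3.14, 3.14, 3.14, 3.14, 3.14].

INTERFACE

Orientations are given as [roll, pitch, yaw] about the fixed x, y, z axes, in that order (R = Rz(yaw) Ry(pitch) Rx(roll)).
In Python, from cell import ctrl gives the robot as it stands.
- The arm moves only by the tool step_arm, never from a script. Its argument "series" is a list that holds one entry, the list of rows, each a list of 7 numbers: the turn, a rotation vector about the tool's x, y, z as a fraction of full scale, then the shift along the tool's x, y, z as a fraction of full scale, then the closure, from 0 (fully open) to 1 (shut). In form: [[[ax, ay, az, tx, ty, tz, gripper], ...]]. A call has 1 to 12 rows; each row shifts and turns the commanded pose from where the row before left it, along the tool's axes as they then stand; what a row does not reach is not made up. Full scale, the value 1, is 150 mm for a shift and 45 degrees for a turn. A row lasts 1/10 s, in which the tool goes at most 50 mm and 8.59 degrees, less where a joint would pass 70% of its speed; a pose out of reach is approached as far as the arm can. A call with a number of a shift or a turn outside -1 to 1 is refused whole. A call with a gripper value outside its range is refused whole. The fingers move at their own pace and stop on an object; the grip force is fixed at half the most. Time passes only in rows, so rows that do not move let the fingers close. It gives the time, the measured TCP pose, the force, the opening and the grip force at its end, in the units of the state.
- ctrl.read_state(): the state, without advancing time (a new reading comes with each control period).
- ctrl.get_image(name): name is "side" or "top" or "wrist"; returns a dict with "img" (384x512x3 uint8, red, green, blue), "fx", "fy", "cx", "cy" (pixels), "R" (3x3) and "t" (3): a world point X has camera coordinates R X + t. Camera axes: x right, y down, z forward; pixel columns grow to the right and rows downward; lengths in mm; the calibration is good to about 2 mm. A picture is of the moment at which its call begins. There is no depth.
- ctrl.finish_job(): hands the job in; it is judged then, once.
Trained networks look in a picture, given as the dict that the camera call returned (one of the last four; its "shot" number tells which), for a name from the list of things; names that differ only in an ending like _2 or _b are one class to them, and where a whole thing is asked for, a point or a joint stands for the part that bears it (a point fixed in the world has none). Each returns a list of dicts, best first, with "score" (0 to 1); they miss things now and then, are a little off and sometimes report something else, mostly with a low value. They report only what shows in the picture. A call takes as long as a camera call.
- ctrl.recognise(picture, thing): "centre" ([column, row] in pixels, amid what is visible of it).
The state is a dict: "clock": time; "qpos": joint angles; "qd": joint speeds; "tau": joint torques, N m; "eef_pos": TCP position; "tool_rot": TCP orientation; "force": force on the tool from outside, world axes, zero at the start; "torque": the same for the moment, N m; "width": finger opening in mm; "gripper_force": force on a finger pad.
Only numpy, scipy, OpenCV 4.12 (cv2) and the standard library are available. Lean on these libraries where they do the work, as an engineer would, in place of code of your own. Each camera call takes 0.05 s, during which the arm holds its last target. There are 200 camera calls.

TASK

Bring the specimen shuttle to its imaging position: with the fingertips press down the pad in the shuttle's middle to free its brake, then, keeping it pressed, slide the shuttle gently along the rail until it rests right up against the stop that carries the round-headed marker post. Then let the pad spring back up and leave the shuttle there. Never force the shuttle along with the brake on, keep off the glass slide, and leave the jar, the wash bottle and the slide box standing where they are, neither pushed nor picked up.

Things in the scene. Friction and masses are not known exactly. Their poses are not given: they have to be found in the camera images.
- rail: Aluminium rail fixed to the bench: 420 mm long (its y axis, up to 20 degrees off the robot's y), 60 mm wide (its x axis), 22 mm high; its position and yaw vary. Origin: centre of its underside, on the bench.
- pad_top (a point): Centre of the top face of the shuttle's release pad, axes as the rail's. The pad is a ribbed black rubber plate, 65 mm along the rail, 51 mm across, top 43 mm above the bench when up, in the middle of the shuttle between two end shoulders: bars 13 mm thick, inner faces 35 mm and outer faces 48 mm from the pad's centre along the rail, tops 52 mm above the bench.
- pad (a joint): How far the release pad is pressed down, in m: 0 is up (brake on), 0.006 is fully down. A spring lifts it: about 4 N starts it and frees the brake (quite free from 0.0015 on), 7.6 N holds it fully down. With the brake on the shuttle holds against pushes of about 10 N; freed, it slides with 1 to 2 N.
- shuttle (a joint): Position of the aluminium shuttle along the rail's y axis, in m; 0 with the pad's centre over the rail's origin. Shuttle: 96 mm along the rail, 72 mm across, open across the rail at the pad (side cheeks only 37 mm above the bench). It stays level and cannot leave the rail. A fingertip pressing the pad drags it along by friction or by pushing on a shoulder.
- post_stop: Imaging stop: fixed black block across the rail, 24 mm along it, 74 mm across, top 46 mm above the bench, with an upright steel post with a round flat head (30 mm across, top 78 mm above the bench). At either end, 115 to 165 mm from the rail's middle. Origin: mid-block on the rail's centre line, at bench height; the shuttle touches it when the pad's centre is 60 mm away horizontally.
- plain_stop: The loading stop at the other end of the rail: the same black block without post. Origin as for the other.
- glass_slide: Glass specimen slide, 26 mm across the rail by 76 mm along it, 2 mm thick, in a black wing of the shuttle on the side away from the robot, 43 to 69 mm from the pad's centre towards the rail's +x; moves with the shuttle. Not to be touched. Origin: centre of its underside, 29 mm above the bench.
- jar: Loose small amber jar with black lid, 44 mm across, 55 mm high, on the robot's side of the rail, 95 to 125 mm from its centre line. Leave it. Origin: centre of its underside.
- wash_bottle: Loose white bottle, 56 mm across, 110 mm high, beyond the rail, 155 to 185 mm from its centre line. Leave it. Origin: centre of its underside.
- slide_box: Loose white flat box, 55 by 85 by 30 mm, beyond the rail, 130 to 160 mm from its centre line. Leave it. Origin: centre of its underside.

How it is judged:
By the outcome, as a careful person would: the job done as asked, in the order asked, and still so for the second after the job is handed in, with the robot touching nothing.
It also fails if it takes over 35 s, if anything falls off the work surface, if the arm or the gripper's body presses on something with over 40 N, if the wrist force passes 120 N, or if a joint passes its speed limit or range.

## Working session

There is one attempt and no reset: what is moved stays moved. The work goes in short steps, Python scripts to look and compute and a tool call to move; the robot and the scene stay as the last step left them, time stands still between calls to the robot, and variables do not carry over. Pictures are saved under pics/ and viewed, at most 10 in all, crops included, and the job is handed in when it is done.

Besides the shell and the picture viewer there is one more tool, called after "Emit:" as name(argument=value, ...), one argument or row to a line, values as JSON. step_arm: Moves the arm, as the interface text tells. Shift numbers are shares of 150 mm and turn numbers shares of 45 degrees, none past 1 either way. Its arguments: {"type":"object","properties":{"series":{"type":"array","items":{"type":"array","items":{"type":"array","items":{"type":"number","minimum":-1,"maximum":1}}}}},"required":["series"]}

```bash
mkdir -p pics; cat > h.py <<'E'
import numpy as np, cv2
from cell import ctrl
def onplane(p,uv,z):
    R=np.array(p["R"]);t=np.array(p["t"]);d=R.T@np.array([(uv[0]-p["cx"])/p["fx"],(uv[1]-p["cy"])/p["fy"],1.])
    c=-R.T@t; return c+d*(z-c[2])/d[2]
def proj(p,X):
    c=np.array(p["R"])@np.array(X,float)+np.array(p["t"]); return [p["fx"]*c[0]/c[2]+p["cx"],p["fy"]*c[1]/c[2]+p["cy"]]
def save(p,n): cv2.imwrite("pics/"+n,p["img"][:,:,::-1])
E
python3 - <<'E'
from h import *
np.set_printoptions(precision=1,suppress=True)
Z=dict(rail=22,pad_top=43,post_stop=60,plain_stop=46,glass_slide=31,jar=40,wash_bottle=80,slide_box=30)
for n in("top","side"):
    p=ctrl.get_image(n); save(p,n+"0.png")
    for k,z in Z.items():
        for r in ctrl.recognise(p,k)[:2]: print(n,k,np.array(r["centre"]),round(r["score"],2),onplane(p,r["centre"],z)[:2])
s=ctrl.read_state();print(s["clock"],s["eef_pos"],s["tool_rot"],s["force"])
E
```

```text
top rail [275.5 230.8] 0.67 [549.6  -5.9]
top pad_top [277.7 230. ] 0.7 [549.7 -10.1]
top post_stop [345.1 222.8] 0.95 [ 567.3 -157.6]
top plain_stop [222.5 244.6] 0.84 [514.3 111.9]
top plain_stop [283. 230.] 0.19 [549.7 -21.8]
top glass_slide [277.5 205.3] 0.76 [607.3  -9.3]
top jar [283.7 282. ] 0.62 [435.9 -25.1]
top wash_bottle [315.5 148. ] 0.69 [730.5 -89.9]
top slide_box [236.3 174. ] 0.7 [678.6  87.2]
top slide_box [276.9 231.2] 0.28 [548.1  -8.9]
side rail [283.1 237.5] 0.92 [557.2  36.4]
side rail [272.7 206.1] 0.5 [610.5 -19.3]
side pad_top [300.5 211.9] 0.78 [552.6 -14.4]
side post_stop [329.7 166.3] 0.59 [ 556.1 -136.1]
side plain_stop [274.5 271.3] 0.86 [525.7 121.2]
side glass_slide [274.1 205.2] 0.82 [605.2 -14.6]
side jar [360.3 242.7] 0.69 [438.8  -7.8]
side wash_bottle [235.7 148.4] 0.86 [720.6 -63.3]
side slide_box [209.2 226.9] 0.66 [672.1  90.4]
0.9 [ 245.2 -602.   231.3] [-3.1 -0.   0.4] [-0.6  0.   0.3]
```

View pics/top0.png

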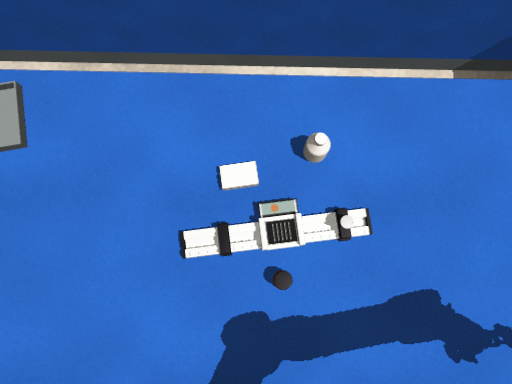

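View pics/side0.png

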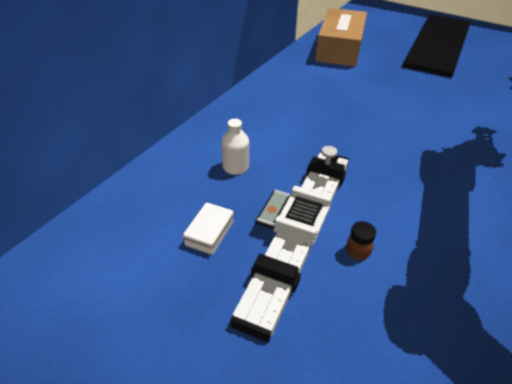

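Top: rail from about (183,243) to (370,220), shuttle and ribbed pad near (282,231), post stop at (346,223) (the −y end), plain stop at (224,239), jar (283,280). The side view agrees. I'll take a closer crop with a measurable scale.

```bash
python3 - <<'E'
from h import *
p=ctrl.get_image("top"); c=p["img"][195:265,175:380,::-1]
c=cv2.resize(c,None,fx=3.9,fy=3.9,interpolation=cv2.INTER_CUBIC)
for i in range(180,380,20):
    cv2.line(c,(int((i-175+.5)*3.9),0),(int((i-175+.5)*3.9),6),(0,255,255),1)
for j in range(200,265,10): cv2.line(c,(0,int((j-195+.5)*3.9)),(6,int((j-195+.5)*3.9)),(0,255,255),1)
cv2.imwrite("pics/crop1.png",c)
E
```

```text
(no output)
```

View pics/crop1.png

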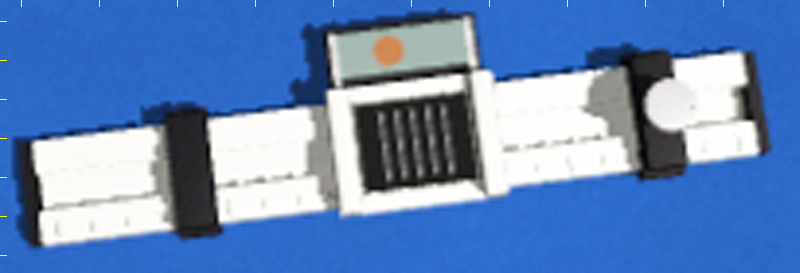

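The crop shows shuttle corners at crop px (328,92), (491,70), (508,190), (342,215). The pad centre is near (416,141), the plain stop near (192,172) and the post stop near (655,115).

```bash
cat >> h.py <<'E'
def railfit(P):  # not used for moves
    pass
E
python3 - <<'E'
from h import *
np.set_printoptions(precision=1,suppress=True)
p=ctrl.get_image("top")
f=lambda x,y,z: onplane(p,(175+x/3.9-.5,195+y/3.9-.5),z)[:2]
m=lambda L,z: np.mean([f(*a,z) for a in L],0)
sh=m([(328,92),(491,70),(508,190),(342,215)],52)
pad=m([(355,103),(470,93),(478,178),(363,190)],43)
pl=m([(165,112),(206,108),(218,232),(178,237)],46); po=m([(622,57),(668,52),(688,172),(642,178)],46)
ra=m([(18,142),(38,245),(750,52),(768,152)],20)
hd=f(671,103,78)
d=pl-po
print("sh",sh,"pad",pad,"plain",pl,"post",po,"head",hd,"rail",ra)
y=d/np.linalg.norm(d);print("dist",np.linalg.norm(d),"yaw",np.degrees(np.arctan2(-y[0],y[1])))
e=(f(18,142,20)+f(38,245,20)-f(750,52,20)-f(768,152,20))/2;print(np.linalg.norm(e),np.degrees(np.arctan2(-e[0],e[1])))
x=np.array([y[1],-y[0]]);
for n,a in dict(sh=sh,pad=pad,po=po,pl=pl,ra=ra).items(): print(n,(a-po)@y,(a-po)@x)
s=ctrl.read_state();print(s["clock"],s["eef_pos"],s["tool_rot"])
j=ctrl.recognise(p,"jar");print(j[0]["centre"],onplane(p,j[0]["centre"],55)[:2])
E
```

```text
sh [547.4 -18.2] pad [548.5 -18.2] plain [527.7 109.8] post [ 566.4 -154.3] head [ 569.5 -157.2] rail [546.5  -6.7]
dist 266.9108614838545 yaw 8.331573226282224
432.3913854757232 8.391496702615612
sh 137.44741853254416 0.9374173682436125
pad 137.3054926427198 2.029081857605555
po 0.0 0.0
pl 266.91086148385455 5.471856895012262e-15
ra 148.98892904822546 1.6637381636664255
1.0 [ 245.2 -602.   231.3] [ 3.1 -0.   0.4]
[283.6, 278.6] [443.6 -24. ]
```

```bash
cat >> h.py <<'E'
from scipy.spatial.transform import Rotation as Ro
def tool(): 
    s=ctrl.read_state(); return s,Ro.from_euler("xyz",s["tool_rot"])
def need(X,yaw=8.35):
    s,R=tool(); G=Ro.from_euler("xyz",[np.pi,0,np.radians(yaw)])
    print("clk",s["clock"],"pos",s["eef_pos"],"F",s["force"],"w",s["width"])
    print("turn/45",np.degrees((R.inv()*G).as_rotvec())/45)
    d=np.array(X)-s["eef_pos"]; print("shift/150 in goal axes",G.inv().apply(d)/150)
E
python3 - <<'E'
from h import *
np.set_printoptions(precision=4,suppress=True)
need([548,-18,75])
E
```

```text
clk 1.05 pos [ 245.2184 -602.0023  231.3453] F [-0.8675 -0.7653  0.279 ] w 84.9102594022985
turn/45 [ 0.0001 -0.      0.3069]
shift/150 in goal axes [ 2.5625 -3.5589  1.0423]
```

Emit:
step_arm(
  series=[
    [[0,0,0.153,0,0,0,1],[0,0,0.153,0,0,0,1],[0,0,0,0.18,-0.25,0,1],[0,0,0,0.18,-0.25,0,1],[0,0,0,0.18,-0.25,0,1],[0,0,0,0.18,-0.25,0,1],[0,0,0,0.18,-0.25,0,1],[0,0,0,0.18,-0.25,0,1],[0,0,0,0.18,-0.25,0,1],[0,0,0,0.18,-0.25,0,1],[0,0,0,0.18,-0.25,0,1],[0,0,0,0.18,-0.25,0,1]],
  ],
)

```text
clock: 2.25
eef_pos: [458.4, -190.0, 231.6]
tool_rot: [3.141, -0.001, 0.146]
force: [1.4, -0.5, 0.1]
width: 0.3
gripper_force: 0.0
```

```bash
python3 - <<'E'
from h import *
np.set_printoptions(precision=4,suppress=True)
need([548,-18,80])
E
```

```text
clk 2.25 pos [ 458.3989 -189.9703  231.6458] F [ 1.389  -0.468   0.0836] w 0.267524301017929
turn/45 [ 0.0005 -0.001   0.0007]
shift/150 in goal axes [ 0.7575 -1.0476  1.011 ]
```

Emit:
step_arm(
  series=[
    [[0,0,0,0.19,-0.26,0,1],[0,0,0,0.19,-0.26,0,1],[0,0,0,0.19,-0.265,0.05,1],[0,0,0,0.19,-0.265,0.2,1],[0,0,0,0,0,0.25,1],[0,0,0,0,0,0.2,1],[0,0,0,0,0,0,1]],
  ],
)

```text
clock: 2.95
eef_pos: [541.6, -24.2, 126.8]
tool_rot: [-3.14, 0.008, 0.148]
force: [-0.0, 0.1, 0.7]
width: 0.1
gripper_force: 0.0
```

```bash
python3 - <<'E'
from h import *
np.set_printoptions(precision=4,suppress=True)
p=ctrl.get_image("wrist"); save(p,"w1.png")
for k,z in dict(pad_top=43,post_stop=46).items():
    for r in ctrl.recognise(p,k)[:1]: print(k,r,onplane(p,r["centre"],z))
need([548,-18,46])
q=ctrl.get_image("side"); c=q["img"][110:290,200:400,::-1]; cv2.imwrite("pics/s1.png",cv2.resize(c,None,fx=3,fy=3,interpolation=cv2.INTER_CUBIC))
E
```

```text
pad_top {'centre': [256.7, 180.6], 'score': 0.71} [552.8214 -18.6599  43.    ]
post_stop {'centre': [453.5, 184.9], 'score': 0.75} [ 570.8545 -156.0327   46.    ]
clk 3.1 pos [545.4822 -25.178  131.4156] F [-0.1627  0.3716 -0.0078] w -0.16241671332733937
turn/45 [ 0.0006 -0.0024 -0.    ]
shift/150 in goal axes [ 0.0236 -0.0449  0.5694]
```

View pics/w1.png

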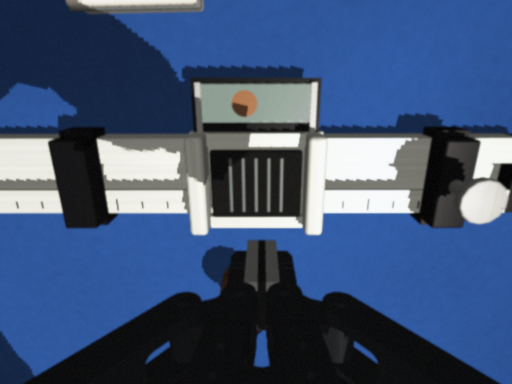

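View pics/s1.png

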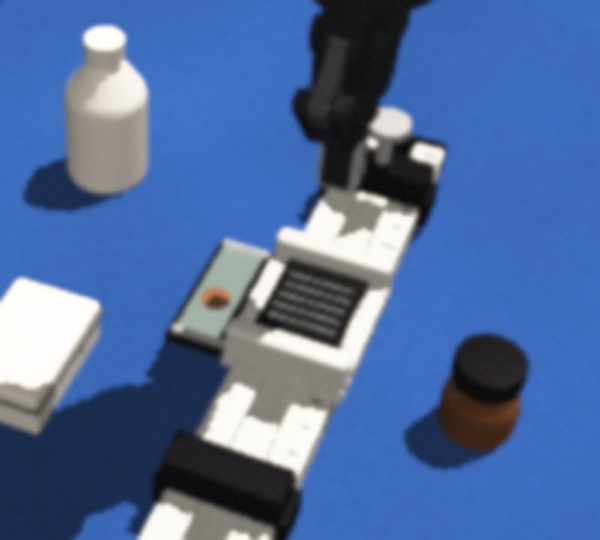

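The wrist view is aligned with the rail: the dark pad spans (211–302, 150–217) with its centre near (256,183), the fingers point down towards it, and the slide is above it. The side crop shows the way is clear. Next I'll go down to just above the pad.

Emit:
step_arm(
  series=[
    [[0,0,0,0.037,-0.043,0.2,1],[0,0,0,0,0,0.17,1],[0,0,0,0,0,0.08,1],[0,0,0,0,0,0,1],[0,0,0,0,0,0,1],[0,0,0,0,0,0,1]],
  ],
)

```text
clock: 3.75
eef_pos: [550.2, -17.8, 64.2]
tool_rot: [3.141, -0.003, 0.146]
force: [-0.1, 0.0, -0.2]
width: 0.1
gripper_force: 0.0
```

```bash
python3 - <<'E'
from h import *
np.set_printoptions(precision=4,suppress=True)
need([550,-18,43])
E
```

```text
clk 3.75 pos [550.1806 -17.8132  64.1557] F [-0.07    0.0185 -0.1586] w 0.12328723813078332
turn/45 [ 0.0006 -0.0033  0.0004]
shift/150 in goal axes [-0.0014  0.0011  0.141 ]
```

Emit:
step_arm(
  series=[
    [[0,0,0,0,0,0.06,1],[0,0,0,0,0,0.05,1],[0,0,0,0,0,0.015,1],[0,0,0,0,0,0.01,1],[0,0,0,0,0,0,1],[0,0,0,0,0,0,1],[0,0,0,0,0,0,1]],
  ],
)

```text
clock: 4.45
eef_pos: [548.5, -17.5, 42.5]
tool_rot: [-3.141, 0.001, 0.146]
force: [-2.0, -0.0, 3.9]
width: 0.2
gripper_force: 1.6
```

Emit:
step_arm(
  series=[
    [[0,0,0,0,0,0.01,1],[0,0,0,0,0,0.01,1],[0,0,0,0,0,0,1],[0,0,0,0,0,0,1],[0,0,0,0,0,0,1]],
  ],
)

```text
clock: 4.95
eef_pos: [548.6, -17.5, 39.5]
tool_rot: [-3.141, 0.001, 0.146]
force: [-2.9, 0.4, 6.0]
width: -0.2
gripper_force: 2.8
```

Emit:
step_arm(
  series=[
    [[0,0,0,0,0,0.01,1],[0,0,0,0,0,0,1],[0,0,0,0,0,0,1],[0,0,0,0,0.005,0,1],[0,0,0,0,0.01,0,1],[0,0,0,0,0.015,0,1],[0,0,0,0,0.02,0,1],[0,0,0,0,0.02,0,1],[0,0,0,0,0,0,1],[0,0,0,0,0,0,1]],
  ],
)

```text
clock: 5.95
eef_pos: [550.2, -28.6, 38.1]
tool_rot: [3.141, 0.001, 0.146]
force: [-3.0, 0.0, 6.1]
width: 0.2
gripper_force: 3.2
```

```bash
python3 - <<'E'
from h import *
np.set_printoptions(precision=1,suppress=True)
p=ctrl.get_image("wrist"); save(p,"w2.png")
for k,z in dict(post_stop=46,plain_stop=46,glass_slide=31).items():
    for r in ctrl.recognise(p,k)[:1]: print(k,r,onplane(p,r["centre"],z))
need([550,-18,43])
E
```

```text
post_stop {'centre': [497.4, 258.0], 'score': 0.75} [ 569.1 -134.5   46. ]
plain_stop {'centre': [8.2, 263.9], 'score': 0.74} [533.8  87.   46. ]
glass_slide {'centre': [263.4, 132.5], 'score': 0.68} [608.  -20.7  31. ]
clk 6.15 pos [550.3 -28.6  38.1] F [-3.  -1.3  6.5] w 0.24087396267967548
turn/45 [0. 0. 0.]
shift/150 in goal axes [ 0.  -0.1 -0. ]
```

View pics/w2.png

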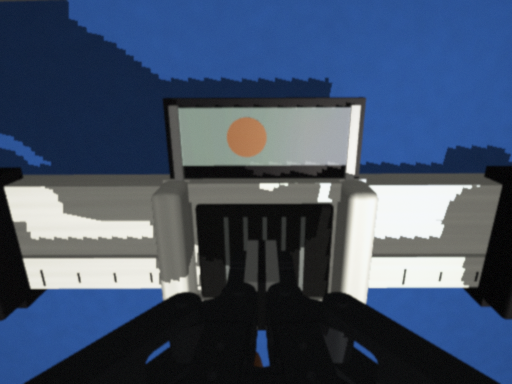

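The shuttle is travelling with the fingers: slide centre (263,132), pad centred at the fingertips (264), post stop at (497,258). I'll keep sliding.

Emit:
step_arm(
  series=[
    [[0,0,0,0,0.01,0,1],[0,0,0,0,0.02,0,1],[0,0,0,0,0.03,0,1],[0,0,0,0,0.03,0,1],[0,0,0,0,0.03,0,1],[0,0,0,0,0.03,0,1],[0,0,0,0,0.03,0,1],[0,0,0,0,0.03,0,1],[0,0,0,0,0.03,0,1],[0,0,0,0,0.03,0,1],[0,0,0,0,0.02,0,1],[0,0,0,0,0.01,0,1]],
  ],
)

```text
clock: 7.35
eef_pos: [556.9, -72.9, 38.1]
tool_rot: [3.142, 0.0, 0.146]
force: [-3.1, 0.4, 5.9]
width: 0.2
gripper_force: 3.2
```

```bash
python3 - <<'E'
from h import *
np.set_printoptions(precision=1,suppress=True)
p=ctrl.get_image("wrist"); save(p,"w3.png")
for k,z in dict(post_stop=46,glass_slide=31).items():
    for r in ctrl.recognise(p,k)[:1]: print(k,r,onplane(p,r["centre"],z))
need([550,-18,43])
E
```

```text
post_stop {'centre': [448.0, 261.7], 'score': 0.8} [ 570.6 -157.    46. ]
clk 7.5 pos [556.9 -73.1  38.1] F [-3.8 -1.   6.3] w 0.28429272828774377
turn/45 [0. 0. 0.]
shift/150 in goal axes [ 0.  -0.4 -0. ]
```

View pics/w3.png

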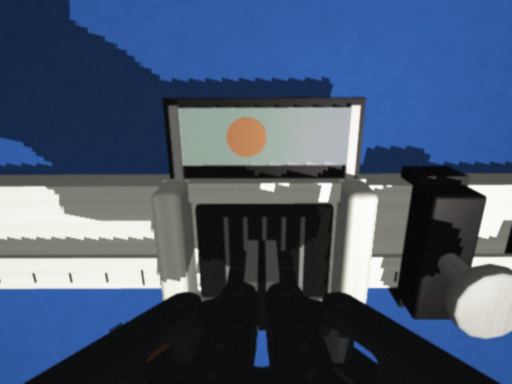

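The pad is still centred on the fingers, with about 38 px (~18–20 mm) between the shuttle edge (370) and the stop face (~408). I'll slow down from here.

Emit:
step_arm(
  series=[
    [[0,0,0,0,0.01,0,1],[0,0,0,0,0.02,0,1],[0,0,0,0,0.02,0,1],[0,0,0,0,0.02,0,1],[0,0,0,0,0.015,0,1],[0,0,0,0,0.01,0,1],[0,0,0,0,0.01,0,1],[0,0,0,0,0,0,1],[0,0,0,0,0,0,1]],
  ],
)

```text
clock: 8.4
eef_pos: [559.2, -88.5, 38.1]
tool_rot: [3.141, 0.0, 0.146]
force: [-2.9, -0.4, 6.1]
width: 0.2
gripper_force: 3.2
```

Emit:
step_arm(
  series=[
    [[0,0,0,0,0.007,0,1],[0,0,0,0,0.007,0,1],[0,0,0,0,0.007,0,1],[0,0,0,0,0,0,1]],
  ],
)

```text
clock: 8.8
eef_pos: [559.7, -91.5, 38.1]
tool_rot: [3.141, 0.0, 0.146]
force: [-4.2, -0.7, 6.6]
width: 0.4
gripper_force: 3.2
```

Emit:
step_arm(
  series=[
    [[0,0,0,0,0.007,0,1],[0,0,0,0,0.007,0,1],[0,0,0,0,0,0,1]],
  ],
)

```text
clock: 9.1
eef_pos: [560.0, -93.5, 38.1]
tool_rot: [3.141, 0.0, 0.146]
force: [-3.3, -0.1, 6.0]
width: -0.2
gripper_force: 3.2
```

Emit:
step_arm(
  series=[
    [[0,0,0,0,0.007,0,1],[0,0,0,0,0.007,0,1],[0,0,0,0,0,0,1]],
  ],
)

```text
clock: 9.4
eef_pos: [560.3, -95.7, 38.1]
tool_rot: [3.141, 0.0, 0.146]
force: [-2.3, 0.1, 5.5]
width: 0.2
gripper_force: 3.2
```

Emit:
step_arm(
  series=[
    [[0,0,0,0,0.007,0,1],[0,0,0,0,0.007,0,1],[0,0,0,0,0,0,1]],
  ],
)

```text
clock: 9.7
eef_pos: [560.6, -97.7, 38.1]
tool_rot: [3.141, 0.0, 0.146]
force: [-2.6, 0.2, 6.2]
width: 0.2
gripper_force: 3.2
```

```bash
python3 - <<'E'
from h import *
p=ctrl.get_image("wrist"); save(p,"w4.png")
need([550,-18,43])
E
```

```text
clk 9.75 pos [560.60779856 -97.7261534   38.10442444] F [-3.16874351  0.04448025  6.24545709] w 0.037587195434365964
turn/45 [0.00025514 0.0005077  0.00041129]
shift/150 in goal axes [ 0.00721637 -0.53614315 -0.03263717]
```

View pics/w4.png

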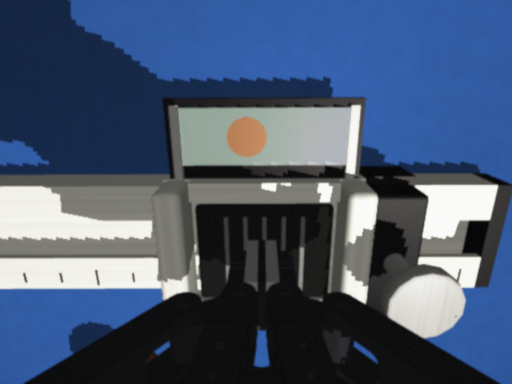

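Nearly touching: the shuttle edge (~372) meets the stop (~370–425), and the pad hasn't slipped under the fingers. I'll continue in 1 mm steps until I feel the stop.

Emit:
step_arm(
  series=[
    [[0,0,0,0,0.007,0,1],[0,0,0,0,0,0,1],[0,0,0,0,0,0,1]],
  ],
)

```text
clock: 10.05
eef_pos: [560.6, -97.8, 38.1]
tool_rot: [-3.141, 0.001, 0.147]
force: [-3.2, 1.7, 5.7]
width: 0.1
gripper_force: 3.2
```

Emit:
step_arm(
  series=[
    [[0,0,0,0,0.007,0,1],[0,0,0,0,0,0,1],[0,0,0,0,0,0,1]],
  ],
)

```text
clock: 10.35
eef_pos: [560.7, -98.0, 38.0]
tool_rot: [-3.14, 0.001, 0.147]
force: [-2.4, 3.4, 8.4]
width: 0.4
gripper_force: 3.2
```

Emit:
step_arm(
  series=[
    [[0,0,0,0,0.007,0,1],[0,0,0,0,0,0,1],[0,0,0,0,0,0,1]],
  ],
)

```text
clock: 10.65
eef_pos: [561.3, -98.7, 38.1]
tool_rot: [-3.14, 0.0, 0.148]
force: [-3.1, 3.1, 7.2]
width: 0.3
gripper_force: 3.2
```

The stop is felt: motion halts at y ≈ −98 and the side force rises to ~3 N. Now I'll lift straight up, slowly at first.

Emit:
step_arm(
  series=[
    [[0,0,0,0,0,-0.015,1],[0,0,0,0,0,-0.015,1],[0,0,0,0,0,-0.02,1],[0,0,0,0,0,-0.05,1],[0,0,0,0,0,-0.2,1],[0,0,0,0,0,-0.25,1],[0,0,0,0,0,-0.25,1],[0,0,0,-0.2,0,0,1],[0,0,0,-0.2,0,0,1],[0,0,0,0,0,0,1],[0,0,0,0,0,0,1]],
  ],
)

```text
clock: 11.75
eef_pos: [502.4, -110.0, 158.6]
tool_rot: [3.141, -0.002, 0.145]
force: [0.5, -0.1, -0.3]
width: 0.0
gripper_force: 0.0
```

```bash
python3 - <<'E'
from h import *
np.set_printoptions(precision=1,suppress=True)
p=ctrl.get_image("wrist")
q=ctrl.get_image("top"); c=q["img"][140:300,215:385,::-1]; d=cv2.resize(c,None,fx=3.5,fy=3.5,interpolation=cv2.INTER_CUBIC)[:,:590]
cv2.imwrite("pics/t5.png",d); save(p,"w5.png")
Z=dict(pad_top=43,post_stop=60,glass_slide=31,jar=40,wash_bottle=80,slide_box=30)
for k,z in Z.items():
    for r in ctrl.recognise(q,k)[:1]: print(k,np.array(r["centre"]),onplane(q,r["centre"],z)[:2])
need([550,-18,43])
E
```

```text
pad_top [317.7 224. ] [565.1 -99.5]
glass_slide [314.6 203.1] [614.2 -94.1]
wash_bottle [317.8 146.8] [733.3 -95. ]
slide_box [237.3 173.9] [678.9  84.9]
clk 12.15 pos [ 502.3 -109.1  157.7] F [ 0.1  0.2 -0. ] w -0.08820951011217636
turn/45 [-0. -0.  0.]
shift/150 in goal axes [ 0.4 -0.6  0.8]
```

View pics/w5.png

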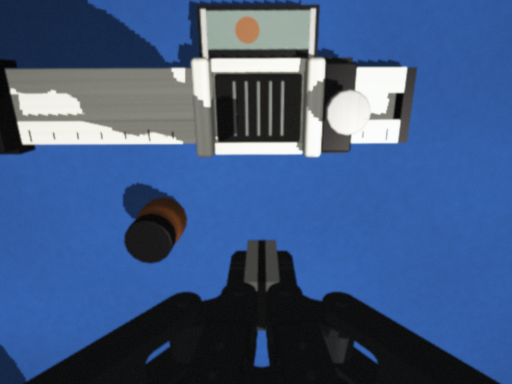

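View pics/t5.png

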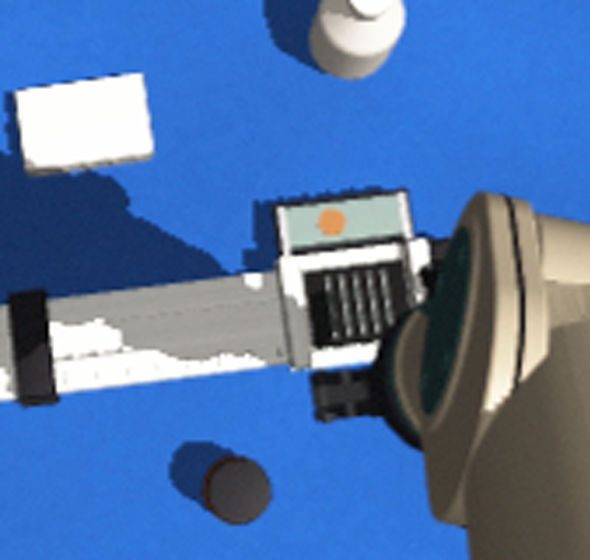

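The wrist view shows the shuttle (edge ~325) right against the post stop, with the pad up and the slide in place. The jar, bottle and box are standing where they were, and nothing is in contact with the robot. Handing in.

```bash
python3 -c "
from cell import ctrl
print(ctrl.finish_job())"
```

```text
the job is handed in; nothing more can be done
None
```

The shuttle now rests against the post stop with the pad released and the gripper clear of everything; I handed the job in at about 12 s, and no verdict came back.

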